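# Close the pump and hold its cover down

## Robot

A 6-joint arm with a two-finger parallel gripper is mounted at the origin on a cart in front of the work surface, level with it; the furniture and walls round the work are solid. World frame = base frame: x ahead of the robot, y to its left, z up, the work surface at z = 0. Lengths are in mm, angles in rad, forces in N, time in s.
With the tool pointing down it reaches from about 400 to 925 mm from the base axis. Payload 12.5 kg.
Tool frame: the origin (TCP) lies midway between the tips of the shut fingers; the grasp point (between the pads) lies 19 mm behind it (env.tcp_to_grasp is the distance from the TCP to the grasp point, in mm); z points along the fingers, y is the line along which they close (so a half turn about z gives the same grasp; the last joint's range is limited). The gripper opens to 95 mm and grips with 3 to 60 N. Pads are 20 mm wide; open, the fingers measure 119 mm over their backs; the gripper's body (75 mm by 180 mm) begins 59 mm behind the grasp point.
Start: joints at [-1.327, 0.491, 1.559, -0, 1.092, -0.106], TCP at [214.217, -587.161, 214.661] pointing down, gripper open.
Joint ranges: [-3.1, 3.1], [-0.84, 2.19], [0.05, 2.79], [-1.13, 4.28], [0.06, 2.93], [-2.69, 2.69]. Speed limits (rad/s): [2.22, 2.22, 2.79, 3.14, 3.14, 3.14].

## Interface

Orientations are given as [roll, pitch, yaw] about the fixed x, y, z axes, in that order (R = Rz(yaw) Ry(pitch) Rx(roll)).
In Python, from cell import env gives the robot as it stands. The module is installed in compiled form; this text tells all that it offers.
- The arm moves only by the tool step_arm, never from a script. Its argument "plan" is a list that holds one entry, the list of rows, each a list of 5 numbers: the shift along the tool's x, y, z in mm, then the turn about the tool's z in degrees, then the opening, from -1 (shut) to 1 (fully open). A call has 1 to 8 rows; each row is the pose to reach, as a shift and turn from the pose commanded when the call began, along the tool's axes at that moment; what a row does not reach only later rows make up. A row lasts 1/12 s, in which the tool goes at most 41.7 mm and 7.16 degrees, less where a joint would pass 70% of its speed; a pose out of reach is approached as far as the arm can. A call with a gripper value outside its range is refused whole. The fingers move at their own pace and stop on an object; the grip force is fixed at half the most. Time passes only in rows, so rows that repeat a pose let the fingers close. It gives the time, the measured TCP pose, the force, the opening and the grip force at its end, in the units of the state.
- env.state(): the state, without advancing time (a new reading comes with each control period).
- env.read_camera(name): name is "scene" or "side" or "wrist"; returns the picture (480x640x3 uint8, blue, green, red); there is no depth.
- env.get_calibration(name): a dict with "K" (3x3 intrinsics, pixels), "extrinsics" (4x4, takes a point from world to camera coordinates). Camera axes: x right, y up, looking along -z (the intrinsics and any distortion apply to the point x, -y, -z); pixel columns grow to the right and rows downward; lengths in mm; the calibration is good to about 2 mm. A picture is of the moment at which its call begins: read the wrist's pose just before it. get_calibration takes no time and is no camera call; for the wrist camera it gives the pose at the moment of the call.
- env.job_done(): hands the job in; it is judged then, once.
The state is a dict: "t": time; "joints": joint angles; "qvel": joint speeds; "tau": joint torques, N m; "eef_pos": TCP position; "tcp_rot": TCP orientation; "ft_force": force on the tool from outside, world axes, zero at the start; "moment": the same for the moment, N m; "opening": opening from 0.0 (shut) to 1.0 (fully open); "grip_force": force on a finger pad.
Only numpy, scipy, OpenCV 4.12 (cv2) and the standard library are available. Lean on these libraries where they do the work, as an engineer would, in place of code of your own. Each camera call takes 0.05 s, during which the arm holds its last target. There are 200 camera calls.

## Task

Swing the lamp arm about a quarter turn to the right so that it is clear of the pump body. Then pick up the loose pump cover, fit it the right way round over the two dowels of the pump body, and press it down against the spring until it lies flush on the body all round. Finish while still holding the cover pressed down in the gripper, so that a mate can put the screws in, and leave the bearing and the two tins where they are.

Things in the scene. Friction and masses are not known exactly. Their poses are not given: they have to be found in the camera images.
- pump_body: Fixed: dark base plate 250x120x10 with an aluminium pump half on it (block 100x64, joint face 50 mm above the bench, lug 26 wide standing 18 out of its +x end). Origin on the bench under the block's middle, z up, x toward the lamp post (20 mm dia. at x=+140, far side, top 116 high). Two bullet-nosed dowels on the face: thick at x=+36, thin at x=-36, y=0, 16 high.
- dowel_big (a point): Foot of the thick dowel (16 mm diameter, rising 16 mm above the joint face): on its axis, at the level of the joint face. Axes as pump_body.
- dowel_small (a point): Foot of the thin dowel (10 mm diameter, rising 16 mm above the joint face): on its axis, at the level of the joint face. Axes as pump_body.
- lamp_arm (a joint): Turn of the lamp arm about the vertical post, rad. At 0 it points to pump_body -x, lamp head over the middle of the pump; grows as the lamp swings right (anticlockwise from above), stop at 1.75. Starts between -0.2 and 0.3. Clear from 1.2 on. It stays where it is left and takes about 1 N at the head to move.
- lamp_knob (a point): Grip point on the upright knob (18 mm diameter) on top of the lamp head, 140 mm from the post's axis. Knob top 12 mm above this point, knob's lower end 22 mm below it, top of the head (64 mm diameter, 16 mm high) 28 mm below it. The arm is a bar 14 mm wide and 10 mm high, its top 32 mm below this point.
- spring_plate (a joint): Round sprung plate, 31 mm diameter, in the middle of the joint face. 0: standing 8 mm proud of the face; 0.008: pressed flush with it. It pushes up with about 6 N at 0 and 11 N when flush, more than the cover weighs, so the cover rises off the face when it is not pressed.
- cover: Loose aluminium cover, 0.23 to 0.43 kg, right way up on the bench left of the pump: plate 100x64x18 mm with two through holes, lug 26 wide standing 18 out of its +x end, upright rib in the middle to grip (40 long in x, 22 wide in y, from 18 to 53 high). Origin mid-underside of the plate, z up. Fitted, its axes agree with pump_body's (lug over lug) and its origin is at the joint face.
- hole_big (a point): Centre of the wide hole (18.5 mm diameter) at the cover's underside, 36 mm from the cover's origin toward the lug.
- hole_small (a point): Centre of the narrow hole (12.5 mm diameter) at the cover's underside, 36 mm from the cover's origin away from the lug.
- ball_bearing: Ball bearing 72 mm diameter, 18 mm high, lying flat; origin in the middle of its underside. Leave it.
- grease_tin: Round tin 69 mm diameter, 61 mm high; origin in the middle of its underside. Leave it.
- rivet_tin: Round tin 61 mm diameter, 37 mm high; origin in the middle of its underside. Leave it.

How it is judged (in metres and radians):
On the way, in this order (a step that is already met when the one before it is completed fails the run):
1. the lamp arm is swung clear to the right (value of joint lamp_arm above 1.2 rad), for 0.2 s.
2. the cover is on both dowels, resting on the sprung plate or lower (horizontal distance between hole_big and dowel_big below 0.003 m and horizontal distance between hole_small and dowel_small below 0.003 m and z of hole_big in the frame of dowel_big below 0.01 m and z of hole_small in the frame of dowel_small below 0.01 m), for 0.1 s.
At the end, for the whole second after the job is handed in: Cover on both dowels (holes within 3 mm of the axes), under 2.5 mm off the joint face, sprung plate in over 6 mm; fingers hold the cover with over 3 N, at rest (under 0.02 m/s); lamp arm past 1.1 rad; bearing and tins within 30 mm of their starts (horizontal distance between hole_big and dowel_big below 0.003 m and horizontal distance between hole_small and dowel_small below 0.003 m and z of hole_big in the frame of dowel_big below 0.0025 m and z of hole_small in the frame of dowel_small below 0.0025 m and value of joint spring_plate above 0.006 m and contact force between the fingers and cover above 3 N and linear speed of cover below 0.02 m/s and value of joint lamp_arm above 1.1 rad and distance of each of ball_bearing, grease_tin, rivet_tin from where it was at the start of the episode below 0.03 m); the arm keeps its last pose, push and grip.
It fails at once if the ball bearing is pushed away (more than 30 mm) (distance of ball_bearing from where it was at the start of the episode above 0.03 m).
It fails at once if the grease tin is pushed away (more than 30 mm) (distance of grease_tin from where it was at the start of the episode above 0.03 m).
It fails at once if the rivet tin is pushed away (more than 30 mm) (distance of rivet_tin from where it was at the start of the episode above 0.03 m).
It also fails if it takes over 54 s, if anything falls off the work surface, if the arm or the gripper's body presses on something with over 40 N, if the wrist force passes 120 N, or if a joint passes its speed limit or range.

## Working session

There is one attempt and no reset: what is moved stays moved. The work goes in short steps, Python scripts to look and compute and a tool call to move; the robot and the scene stay as the last step left them, time stands still between calls to the robot, and variables do not carry over. Pictures are saved under pics/ and viewed, at most 11 in all, crops included, and the job is handed in when it is done.

Besides the shell and the picture viewer there is one more tool, called after "Emit:" in YAML: its name, and indented under it one key for each argument. step_arm: Moves the arm, as the interface text tells. Its arguments: {"type":"object","properties":{"plan":{"type":"array"}},"required":["plan"]}

```bash
mkdir -p pics
python3 - <<'E'
from cell import env
import cv2
s=env.state();print(s)
for n in ("scene","side"):
    cv2.imwrite(f"pics/{n}0.png",env.read_camera(n)); c=env.get_calibration(n); print(n,c)
E
```

```text
{'t': 0.0, 'joints': array([-1.32661650e+00,  4.91562576e-01,  1.55946588e+00, -7.45978233e-06,
        1.09169866e+00, -1.05604283e-01]), 'qvel': array([-3.50658191e-04, -1.15093058e-03,  9.26368538e-04,  3.28236000e-05,
        1.33649664e-04,  4.07098420e-04]), 'tau': array([ 1.11121652e-03, -6.12647438e+01, -2.58180106e+01,  6.93071424e-02,
        4.82741918e-02, -1.35711757e-04]), 'eef_pos': array([ 214.14024532, -586.90206546,  214.05421818]), 'tcp_rot': array([-3.14046382e+00, -1.13002097e-04,  3.49787492e-01]), 'ft_force': array([ 0.99773764,  0.21933692, -0.29903401]), 'moment': array([ 0.0703694 ,  0.01654365, -0.06195649]), 'grip_force': 0.0, 'opening': 1.0026447897134814}
scene {'K': array([[595.43796004,   0.        , 320.78771741],
       [  0.        , 595.43796004, 236.96651089],
       [  0.        ,   0.        ,   1.        ]]), 'extrinsics': array([[ 4.33316557e-01, -9.01235568e-01, -3.34832951e-03,
        -3.07349824e+02],
       [ 5.48196702e-01,  2.60621951e-01,  7.94705338e-01,
        -3.75859441e+02],
       [-7.15344069e-01, -3.46194525e-01,  6.06986173e-01,
        -1.16063969e+03],
       [ 0.00000000e+00,  0.00000000e+00,  0.00000000e+00,
         1.00000000e+00]])}
side {'K': array([[450.57685234,   0.        , 320.20846045],
       [  0.        , 450.57685234, 239.62576024],
       [  0.        ,   0.        ,   1.        ]]), 'extrinsics': array([[-9.99461251e-01,  3.19558031e-02,  7.48563711e-03,
         5.34777546e+02],
       [-6.42171805e-03, -4.14067552e-01,  9.10223502e-01,
        -1.14316036e+02],
       [ 3.21864825e-02,  9.09685049e-01,  4.14049685e-01,
        -1.16468410e+03],
       [ 0.00000000e+00,  0.00000000e+00,  0.00000000e+00,
         1.00000000e+00]])}
```

View pics/scene0.png

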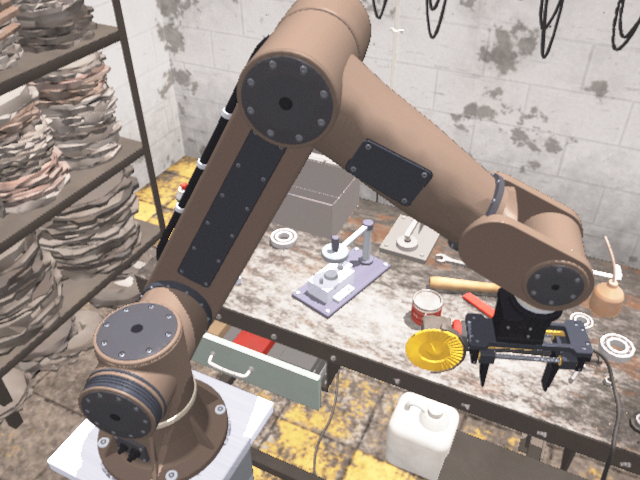

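View pics/side0.png

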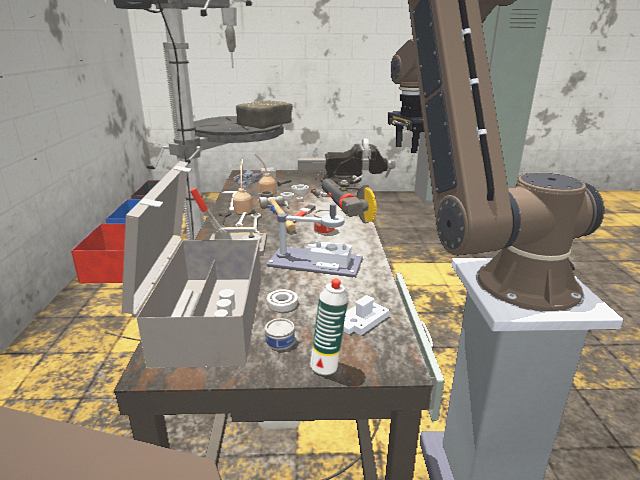

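The scene view shows the pump at about (340,285), its post top at (367,223) and the lamp knob at (336,240); the arm hides the cover. The side view shows the post at (283,215), the knob at (333,210), the cover at (365,315) with a spray can beside it at (328,330), the bearing at (282,299) and a tin at (280,333).

```bash
cat > h.py <<'E'
from cell import env
import numpy as np, cv2
from scipy.optimize import least_squares
from scipy.spatial.transform import Rotation as Ro
def proj(c,P):
    P=np.atleast_2d(P).astype(float);E=c["extrinsics"];q=P@E[:3,:3].T+E[:3,3]
    d=np.array(c.get("dist",np.zeros(5)))if "dist" in c else np.zeros(5)
    q=q*[1,-1,-1]; u=q@c["K"].T; return u[:,:2]/u[:,2:]
def at_z(c,uv,z):
    E=c["extrinsics"];R=E[:3,:3];C=-R.T@E[:3,3]
    d=np.linalg.inv(c["K"])@[uv[0],uv[1],1]; d=R.T@(d*[1,-1,-1]); return C+d*(z-C[2])/d[2]
def tri(obs):  # [(calib,uv),...]
    f=lambda p:np.concatenate([proj(c,p)[0]-uv for c,uv in obs])
    r=least_squares(f,at_z(obs[0][0],obs[0][1],50)); return r.x,np.abs(r.fun).max()
def tool(dw):  # world shift -> tool axes
    s=env.state(); return Ro.from_euler('xyz',s["tcp_rot"]).inv().apply(dw)
E
python3 - <<'E'
from h import *
a=env.get_calibration("scene");b=env.get_calibration("side")
print("post",tri([(a,(367,223)),(b,(283,213))]))
print("knobtop",tri([(a,(336,238)),(b,(333,207))]))
for n,uv,z in [("cover rib",(365,298),53),("bearing",(282,299),18),("tin",(280,325),37),("can base",(327,368),0),("platenear R",(352,275),0),("plate L near",(269,270),5)]: print(n,at_z(b,uv,z))
print("tin2",at_z(a,(427,300),60), at_z(a,(284,236),18))
w=env.get_calibration("wrist");s=env.state()
print(w["K"]);R=w["extrinsics"][:3,:3];print(-R.T@w["extrinsics"][:3,3],R, s["eef_pos"])
E
```

```text
post (array([ 632.59166222, -164.70884213,  134.84046461]), np.float64(0.23267977801228312))
knobtop (array([ 500.86528578, -137.58762745,  166.02283885]), np.float64(1.2356731013269098))
cover rib [441.00995716 145.32561585  53.        ]
bearing [627.61858399  89.65132448  18.        ]
tin [625.30817792 220.50617659  37.        ]
can base [531.9587528  310.76396743   0.        ]
platenear R [448.53530771 -55.3917053    0.        ]
plate L near [670.43797676 -78.14820103   5.        ]
tin2 [ 509.55282523 -365.84768641   60.        ] [629.61826477  73.04995608  18.        ]
[[421.97675054   0.         321.67386965]
 [  0.         421.97675054 243.194334  ]
 [  0.           0.           1.        ]]
[ 293.90245804 -558.65538725  384.20362233] [[ 3.43194343e-01 -9.39264014e-01 -8.68668473e-04]
 [ 8.97451448e-01  3.28189187e-01 -2.94741847e-01]
 [ 2.77125498e-01  1.00374147e-01  9.55576522e-01]] [ 214.16237356 -586.93394792  214.1265372 ]
```

Emit:
step_arm:
  plan:
    - [[120, -105, -86, 0, 1], [240, -210, -86, 10, 1], [360, -315, -86, 20, 1], [478, -418, -86, 20, 1], [478, -418, -86, 20, 1], [478, -418, -86, 20, 1], [478, -418, -86, 20, 1], [478, -418, -86, 20, 1]]

```text
t: 0.77
eef_pos: [371.5, -299.7, 270.3]
tcp_rot: [-3.142, 0.0, 0.0]
ft_force: [0.7, -0.8, -1.0]
opening: 0.998
grip_force: 0.0
```

Run:
```python
from h import *
s=env.state();print(s["t"],s["eef_pos"],s["tcp_rot"])
print(tool(np.array([530,-30,300])-s["eef_pos"]))
```

```text
0.7667 [ 371.50476853 -299.6524342   270.2935638 ] [-3.14151938e+00  1.07151544e-04  3.96903145e-04]
[ 158.59906088 -269.59168288  -29.70367709]
```

Emit:
step_arm:
  plan:
    - [[160, -270, -30, 0, 1], [160, -270, -30, 0, 1], [160, -270, -30, 0, 1], [160, -270, -30, 0, 1], [160, -270, -30, 0, 1], [160, -270, -30, 0, 1], [160, -270, -30, 0, 1], [160, -270, -30, 0, 1]]

```text
t: 1.43
eef_pos: [532.2, -28.1, 300.3]
tcp_rot: [-3.141, -0.0, 0.003]
ft_force: [0.1, -0.3, -0.5]
opening: 0.999
grip_force: 0.0
```

Emit:
step_arm:
  plan:
    - [[0, 0, 0, 0, 1], [0, 0, 0, 0, 1]]

```text
t: 1.6
eef_pos: [531.0, -30.4, 299.7]
tcp_rot: [3.142, 0.001, 0.003]
ft_force: [-0.3, -0.3, 0.1]
opening: 1.002
grip_force: 0.0
```

Run:
```python
from h import *
import pickle
s=env.state();print(s["t"],s["eef_pos"],s["tcp_rot"])
c=env.get_calibration("wrist");cv2.imwrite("pics/w1.png",env.read_camera("wrist"));pickle.dump(c,open("w1.pkl","wb"))
for p in ([501,-138,166],[632,-165,116],[441,145,53],[625,220,37]):print(proj(c,p))
```

```text
1.6 [531.03395736 -30.42004394 299.70889584] [3.14152610e+00 8.25600987e-04 3.28454737e-03]
[[461.10074218 269.75075551]]
[[492.08914821  92.02130798]]
[[156.36066675 283.86285572]]
[[ 64.15392526 101.85424097]]
```

View pics/w1.png

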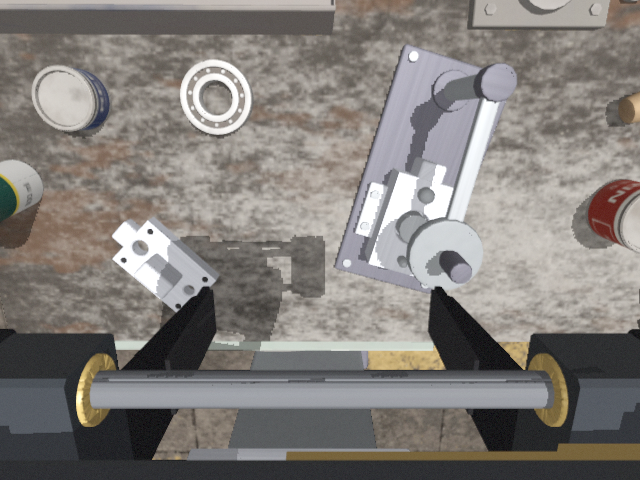

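The wrist view shows the post top at (497,82), the knob top at (460,271) and the pump with its post end up-right. The cover is at (165,262) with its lug up-left at (128,232), and the bearing is at (216,97). Next I take a second view from another place.

Emit:
step_arm:
  plan:
    - [[-60, 80, 0, 0, 1], [-60, 80, 0, 0, 1], [-60, 80, 0, 0, 1], [-60, 80, 0, 0, 1], [-60, 80, 0, 0, 1]]

```text
t: 2.07
eef_pos: [470.2, -113.0, 300.4]
tcp_rot: [3.141, -0.0, -0.003]
ft_force: [0.4, -0.3, 0.2]
opening: 1.001
grip_force: 0.0
```

Run:
```python
from h import *
import pickle
s=env.state();print(s["t"],s["eef_pos"],s["tcp_rot"])
c=env.get_calibration("wrist");I=env.read_camera("wrist");cv2.imwrite("pics/w2.png",I);pickle.dump(c,open("w2.pkl","wb"))
A=cv2.imread("pics/w1.png");a=pickle.load(open("w1.pkl","rb"))
def crop(I,x,y,w,h,f):
    return cv2.resize(I[y:y+h,x:x+w],(w*f,h*f),interpolation=cv2.INTER_CUBIC)
M=np.zeros((600,800,3),np.uint8)
pc=proj(c,[440,140,30])[0].astype(int);print(pc,proj(c,[500,-110,60])[0])
M[:300,:400]=crop(A,110,200,100,75+0,4)[:300] if 0 else cv2.resize(A[205:315,100:246],(400,300),interpolation=3)
x0,y0=max(0,pc[0]-73),pc[1]-55
M[300:,:400]=cv2.resize(I[y0:y0+110,x0:x0+146],(400,300),interpolation=3)
M[:300,400:]=cv2.resize(A[150:300,330:530],(400,300),interpolation=3)
pp=proj(c,[500,-120,60])[0].astype(int);x1,y1=pp[0]-100,pp[1]-75
M[300:,400:]=cv2.resize(I[y1:y1+150,x1:x1+200],(400,300),interpolation=3)
print("crop2 cover",x0,y0,"crop2 pump",x1,y1);cv2.imwrite("pics/m.png",M)
```

```text
2.0667 [ 470.16226121 -112.95828054  300.37543439] [ 3.14143966e+00 -3.12189538e-04 -2.87607453e-03]
[ 86 225] [318.15530523 172.48833184]
crop2 cover 13 170 crop2 pump 228 97
```

View pics/m.png

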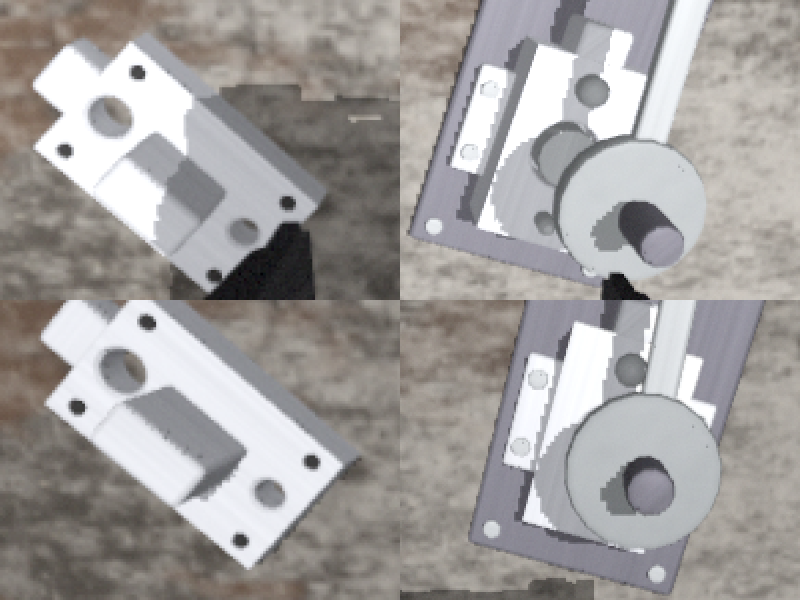

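View pics/w2.png

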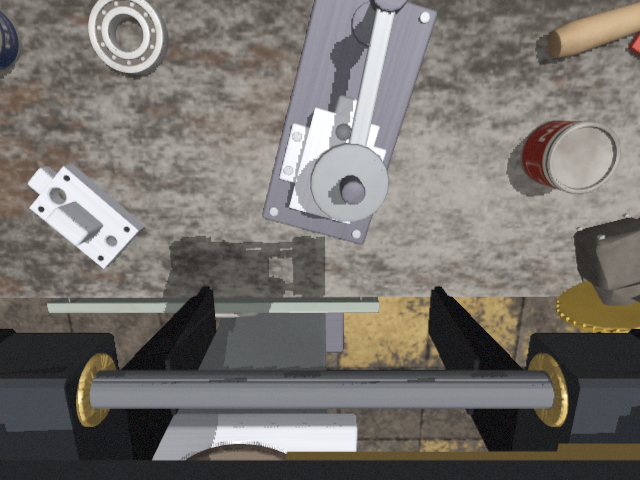

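The montage shows the cover's four screw holes, its wide hole near the lug and its narrow hole opposite. It also shows the thick dowel at about (426,194) in view 1 and (343,131) in view 2, with the knob top at (461,273) and (354,192).

Run:
```python
from h import *
import pickle
a,c=[pickle.load(open(f"w{i}.pkl","rb")) for i in(1,2)]
f1=lambda u,v:(100+u/2.74,205+v/2.727); f2=lambda u,v:(13+u/2.74,170+(v-300)/2.727)
P={}
for n,p,q in [("s1",(138,72),(148,322)),("s2",(65,150),(78,407)),("s3",(288,202),(312,462)),("s4",(214,275),(240,540)),("B",(111,116),(123,370)),("S",(244,231),(270,492))]:
    P[n],e=tri([(a,f1(*p)),(c,f2(*q))]);print(n,P[n].round(1),round(e,2))
m=np.mean([P[k] for k in("s1","s2","s3","s4")],0);d=P["B"]-P["S"];print("screw mean",m,"BS mid",(P["B"]+P["S"])/2,"yaw",np.degrees(np.arctan2(d[1],d[0])),np.linalg.norm(d))
e=P["s1"]+P["s2"]-P["s3"]-P["s4"];print("yaw2",np.degrees(np.arctan2(e[1],e[0])))
print("knob top",tri([(a,(461.5,273)),(c,(354.5,192))]))
print("dowelB top",tri([(a,(426,194)),(c,(343,131))]))
for n,uv,z in[("grease",(575,158),61),("bearing",(127,33),18),("plate tr",(425,17),10),("postbase",(370,22),10)]:print(n,at_z(c,uv,z))
s=env.state();print(s["joints"],s["eef_pos"])
```

```text
s1 [489.  159.5  17.6] 0.02
s2 [454.9 194.1  16.9] 0.06
s3 [432.  103.3  17.2] 0.15
s4 [398.8 137.1  18.6] 0.06
B [470.  173.   17.3] 0.07
S [418.5 123.1  16.2] 0.17
screw mean [443.6648675  148.52495103  17.56693521] BS mid [444.27987029 148.03380483  16.75906862] yaw 44.09854360912103 71.66919291792414
yaw2 44.97670676470506
knob top (array([ 500.81811807, -136.65364278,  171.80393813]), np.float64(0.29704592088756954))
dowelB top (array([ 538.89103963, -134.01021012,   55.42680461]), np.float64(0.32666114585356354))
grease [ 513.32900448 -355.64978518   61.        ]
bearing [629.81239837  75.60064897  18.        ]
plate tr [ 644.69408204 -215.03050344   10.        ]
postbase [ 640.40129737 -161.2637505    10.        ]
[-3.70766351e-01  2.01359034e-01  1.76871628e+00  7.79652966e-05
  1.17121184e+00  1.20151963e+00] [ 470.67184876 -112.24604236  300.29034157]
```

Emit:
step_arm:
  plan:
    - [[30, 24, 10, 7, 1], [30, 24, 50, 10, 0.5], [30, 24, 80, 10, 0.2], [30, 24, 115, 10, 0.2], [30, 24, 145, 10, 0.2], [30, 24, 157, 10, 0.2], [30, 24, 157, 10, -0.45], [30, 24, 157, 10, -0.45]]

```text
t: 2.78
eef_pos: [501.3, -135.1, 142.9]
tcp_rot: [-3.141, 0.001, -0.173]
ft_force: [0.8, -0.2, 1.2]
opening: 0.566
grip_force: 0.0
```

Emit:
step_arm:
  plan:
    - [[0, 0, 0, 0, -0.45], [0, 0, 0, 0, -0.45], [0, 0, 0, 0, -0.45], [0, 0, 0, 0, -0.45]]

```text
t: 3.12
eef_pos: [501.3, -135.6, 144.0]
tcp_rot: [3.141, -0.002, -0.174]
ft_force: [-0.8, 0.4, 0.4]
opening: 0.3
grip_force: 0.0
```

Run:
```python
from h import *
s=env.state();print(s["t"],s["eef_pos"],s["tcp_rot"],s["opening"],s["ft_force"])
C=np.array([640,-161.]);p0=s["eef_pos"]
print("rel",p0[:2]-C,np.linalg.norm(p0[:2]-C))
for k in range(1,15):
    a=np.radians(170+6*k); t=np.array([*(C+140*np.array([np.cos(a),np.sin(a)])),p0[2]])
    print(k,tool(t-p0).round(0),-6*k)
```

```text
3.1167 [ 501.30395515 -135.58224166  144.0421417 ] [ 3.14114816e+00 -1.62168506e-03 -1.73735101e-01] 0.2996921417315298 [-0.80514267  0.40311448  0.42890685]
rel [-138.69604485   25.41775834] 141.00586972178075
1 [ 2. 16.  0.] -6
2 [ 4. 30.  0.] -12
3 [ 8. 44.  0.] -18
4 [13. 58.  0.] -24
5 [20. 71.  0.] -30
6 [28. 83.  0.] -36
7 [37. 95.  0.] -42
8 [ 47. 105.   0.] -48
9 [ 59. 114.   0.] -54
10 [ 71. 122.   0.] -60
11 [ 84. 129.   0.] -66
12 [ 98. 134.   0.] -72
13 [112. 138.   0.] -78
14 [126. 140.   0.] -84
```

Emit:
step_arm:
  plan:
    - [[2, 16, 0, -6, -0.45], [4, 30, 0, -12, -0.45], [8, 44, 0, -18, -0.45], [13, 58, 0, -24, -0.45], [20, 71, 0, -30, -0.45], [28, 83, 0, -36, -0.45], [37, 95, 0, -42, -0.45], [47, 105, 0, -48, -0.45]]

```text
t: 3.78
eef_pos: [529.2, -247.8, 143.7]
tcp_rot: [3.141, -0.0, 0.669]
ft_force: [0.0, 0.5, -0.5]
opening: 0.271
grip_force: 0.6
```

Emit:
step_arm:
  plan:
    - [[1, 15, 0, -6, -0.45], [3, 29, 0, -12, -0.45], [7, 43, 0, -18, -0.45], [12, 57, 0, -24, -0.45], [19, 70, 0, -30, -0.45], [27, 82, 0, -36, -0.45], [27, 82, 0, -36, -0.45], [27, 82, 0, -36, -0.45]]

```text
t: 4.45
eef_pos: [600.8, -294.9, 143.1]
tcp_rot: [-3.142, 0.0, 1.289]
ft_force: [0.1, -0.5, -0.0]
opening: 0.273
grip_force: 0.0
```

Run:
```python
from h import *
s=env.state();p=s["eef_pos"];print(s["t"],p,s["tcp_rot"],s["opening"],s["ft_force"],s["joints"])
print(np.degrees(np.arctan2(p[1]+161,p[0]-640))+360-165)
cv2.imwrite("pics/s2.png",env.read_camera("side")[120:340,180:480])
```

```text
4.45 [ 600.80097796 -294.87657261  143.10058891] [-3.14156465e+00  4.16570500e-05  1.28921738e+00] 0.2732850625653772 [ 0.09714318 -0.47838739 -0.00631046] [-5.54871952e-01  6.24393095e-01  1.51559841e+00 -5.65908743e-05
  1.00161687e+00 -2.73262503e-01]
88.67998438890433
```

View pics/s2.png

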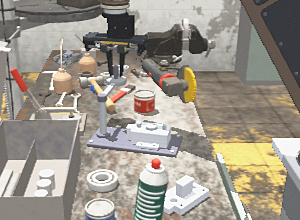

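The side view shows the lamp arm swung to the far side, with the pump face free at about (150,130).

Emit:
step_arm:
  plan:
    - [[0, 0, -40, 0, -0.2], [0, 0, -80, 0, 0], [20, -20, -120, 7, 1], [50, -47, -140, 14, 1], [80, -75, -157, 21, 1], [107, -101, -157, 28, 1], [135, -128, -157, 35, 1], [163, -155, -157, 42, 1]]

```text
t: 5.17
eef_pos: [495.5, -95.8, 300.8]
tcp_rot: [3.141, -0.001, 0.55]
ft_force: [0.6, 0.3, -0.2]
opening: 0.778
grip_force: 0.0
```

Run:
```python
from h import *
s=env.state();p=s["eef_pos"];print(s["t"],p,s["tcp_rot"],tool(np.array([480,-60,300])-p),np.degrees(s["tcp_rot"][2]))
```

```text
5.1667 [495.51748357 -95.80574541 300.76295342] [ 3.14059211e+00 -7.98704602e-04  5.49517952e-01] [  5.4669344  -38.63945499   0.72865991] 31.485059426906126
```

Emit:
step_arm:
  plan:
    - [[5, -39, 0, 7, 1], [5, -39, 0, 14, 1], [5, -39, 0, 21, 1], [5, -39, 0, 28, 1], [5, -39, 0, 31.5, 1], [5, -39, 0, 31.5, 1], [5, -39, 0, 31.5, 1]]

```text
t: 5.75
eef_pos: [480.5, -61.6, 300.3]
tcp_rot: [3.141, -0.0, 0.01]
ft_force: [-0.8, -0.7, 1.2]
opening: 0.997
grip_force: 0.0
```

```bash
cat > snap.py <<'E'
from h import *
import pickle,sys
n=sys.argv[1]
s=env.state();c=env.get_calibration("wrist");I=env.read_camera("wrist")
cv2.imwrite(f"pics/{n}.png",I);pickle.dump(c,open(n+".pkl","wb"));print(s["t"],s["eef_pos"],s["tcp_rot"],s["qvel"].round(3))
E
python3 snap.py w3
```

```text
5.75 [480.51456942 -61.60209353 300.30406304] [ 3.14143298e+00 -2.11348008e-04  9.86975043e-03] [-0.     0.006 -0.008 -0.    -0.001 -0.025]
```

Emit:
step_arm:
  plan:
    - [[-40, 100, 20, 0, 1], [-40, 100, 20, 0, 1], [-40, 100, 20, 0, 1], [-40, 100, 20, 0, 1], [-40, 100, 20, 0, 1], [-40, 100, 20, 0, 1]]

```text
t: 6.3
eef_pos: [442.2, -161.9, 280.3]
tcp_rot: [-3.142, -0.0, 0.009]
ft_force: [0.1, -0.4, 0.0]
opening: 1.0
grip_force: 0.0
```

```bash
python3 snap.py w4
python3 - <<'E'
from h import *
import pickle
M=np.zeros((600,800,3),np.uint8)
for k,n in enumerate(("w3","w4")):
    c=pickle.load(open(n+".pkl","rb"));I=cv2.imread(f"pics/{n}.png")
    q=proj(c,[504,-125,58])[0].round().astype(int);x,y=max(0,q[0]-64),max(0,q[1]-96);print(n,x,y)
    M[:576,400*k:400*k+384]=cv2.resize(I[y:y+192,x:x+128],(384,576),interpolation=3)
cv2.imwrite("pics/m2.png",M)
E
```

```text
6.3 [ 442.18543531 -161.89514152  280.32867916] [-3.14156688e+00 -2.73624403e-04  9.35023542e-03] [ 0.022 -0.002 -0.004  0.001  0.     0.002]
w3 322 83
w4 217 43
```

View pics/m2.png

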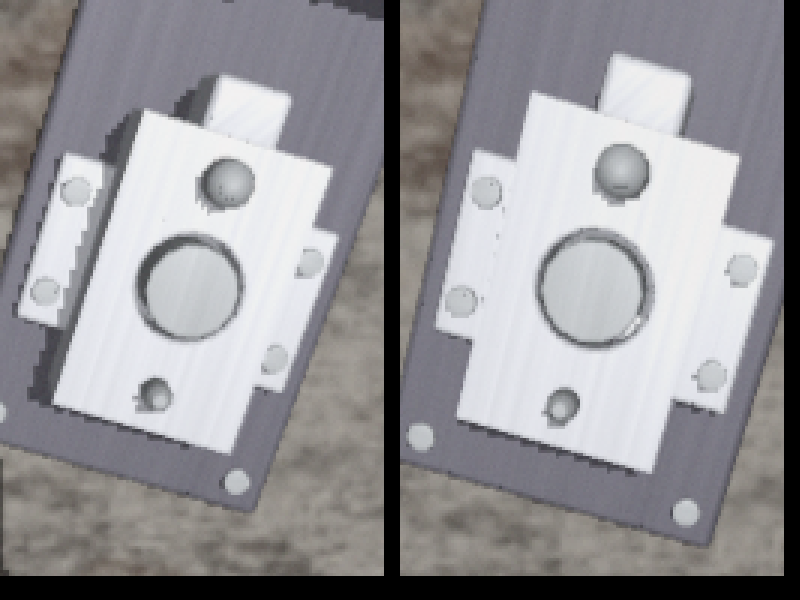

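```bash
cat > fit.py <<'E'
from h import *
import pickle
O={"w3":((322,83),[(144,109),(333,167),(232,453),(54,404)],(229,182),(156,394),(195,290)),
"w4":((217,43),[(132,92),(340,155),(253,472),(58,416)],(222,171),(163,404),(193,291))}
L=np.array([[50,32],[50,-32],[-50,-32],[-50,32]])
obs=[];cal={}
for n,(o,C,B,S,D) in O.items():
    c=pickle.load(open(n+".pkl","rb"));cal[n]=c;f=lambda p:np.array(o)+(np.array(p)+.5)/3-.5
    obs.append((c,[f(p) for p in C],f(B),f(S),f(D)))
def W(p,l,z):
    a=p[2];l=np.atleast_2d(l);R=np.array([[np.cos(a),-np.sin(a)],[np.sin(a),np.cos(a)]])
    return np.c_[l@R.T+p[:2],np.full(len(l),z)]
def res(p):
    return np.concatenate([(proj(c,W(p,L,p[3]))-C).ravel() for c,C,*_ in obs])
r=least_squares(res,[504,-125,-.26,50]);print("face",r.x,np.degrees(r.x[2]),r.fun.round(2))
for k,n in((2,"B"),(3,"S"),(4,"plate")):
    t,e=tri([(o[0],o[k]) for o in obs]);print(n,t,e)
b,s=[tri([(o[0],o[k]) for o in obs])[0] for k in(2,3)]
print("mid",(b+s)/2,np.degrees(np.arctan2(*(b-s)[1::-1])),np.linalg.norm(b-s))
for k,n in((2,"B"),(3,"S")):print(n,[at_z(o[0],o[k],60).round(1) for o in obs])
E
python3 fit.py
```

```text
face [ 5.03436114e+02 -1.24699488e+02 -2.68946555e-01  4.97600596e+01] -15.409502505193824 [ 0.06  0.23 -0.06 -0.13 -0.19  0.01 -0.02 -0.24 -0.   -0.21  0.17 -0.09
 -0.    0.01  0.02  0.42]
B [ 538.19087614 -134.06166801   57.90606096] 0.3054938095526438
S [ 468.9256014  -114.55005924   55.60827661] 0.21770675916749838
plate [ 503.90322684 -125.00993845   58.92922965] 0.32169924520968607
mid [ 503.55823877 -124.30586363   56.75716878] -15.732206939445467 71.99764561882711
B [array([ 538.6, -133.8,   60. ]), array([ 537.9, -134.1,   60. ])]
S [array([ 469.7, -113.9,   60. ]), array([ 469.8, -115.1,   60. ])]
```

The montage shows the pump face free, its lug up, the thick dowel at the lug end and the thin one opposite. The fit puts the pump at (503.4, -124.6) with yaw -15.5°. Now I go to the cover.

Emit:
step_arm:
  plan:
    - [[1, -40, 0, -6, 1], [1, -81, 0, -12, 1], [2, -122, 0, -18, 1], [2, -163, 0, -24, 1], [3, -204, 10, -30, 1], [4, -244, 20, -36, 1], [4, -284, 30, -42, 1], [5, -310, 45, -44, 1]]

```text
t: 7.02
eef_pos: [443.7, 152.1, 235.7]
tcp_rot: [3.141, -0.002, 0.787]
ft_force: [0.5, -0.4, 0.9]
opening: 1.002
grip_force: 0.0
```

Emit:
step_arm:
  plan:
    - [[0, 0, 0, 0, 1], [0, 0, 0, 0, 1]]

```text
t: 7.18
eef_pos: [443.5, 149.9, 234.7]
tcp_rot: [-3.141, 0.001, 0.782]
ft_force: [0.3, 0.2, -0.6]
opening: 0.999
grip_force: 0.0
```

```bash
python3 snap.py w5
python3 - <<'E'
from h import *
s=env.state();p=s["eef_pos"];print(tool(np.array([444,148.3,23])-p),np.degrees(s["tcp_rot"][2]))
E
```

```text
7.1833 [443.53180821 149.85416041 234.74553524] [-3.14102607e+00  1.04870720e-03  7.81685877e-01] [-0.053 -0.023 -0.009 -0.003  0.01  -0.004]
[ -0.27759003   0.40888964 212.28432432] 44.66737900295565
```

View pics/w5.png

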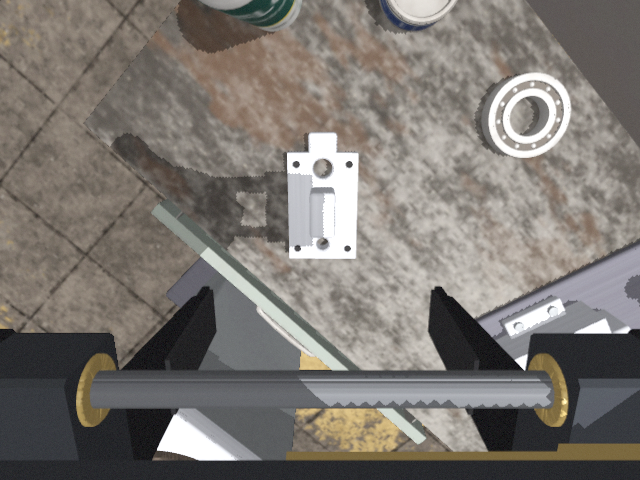

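The wrist view shows the cover straight below and square to the tool, with its lug up and its holes at (322,167) and (322,243). I descend and grip.

Emit:
step_arm:
  plan:
    - [[0, 0, 40, 0, 1], [0, 0, 80, 0, 1], [0, 0, 120, 0, 1], [0, 0, 155, 0, 1], [0, 0, 185, 0, 1], [0, 0, 205, 0, 1], [0, 0, 211, 0, 1], [0, 0, 211, 0, 1]]

```text
t: 7.9
eef_pos: [444.2, 147.2, 23.6]
tcp_rot: [-3.141, 0.001, 0.776]
ft_force: [-0.2, -0.4, 0.1]
opening: 0.998
grip_force: 0.0
```

Emit:
step_arm:
  plan:
    - [[0, 0, 0, 0, 0], [0, 0, 0, 0, -0.3], [0, 0, 0, 0, -0.6], [0, 0, 0, 0, -1], [0, 0, 0, 0, -1], [0, 0, 0, 0, -1], [0, 0, 0, 0, -1], [0, 0, 0, 0, -1]]

```text
t: 8.57
eef_pos: [444.3, 147.9, 24.3]
tcp_rot: [3.141, -0.0, 0.778]
ft_force: [0.2, 0.2, -0.2]
opening: 0.495
grip_force: 0.0
```

Emit:
step_arm:
  plan:
    - [[0, 0, 0, 0, -1], [0, 0, 0, 0, -1], [0, 0, 0, 0, -1], [0, 0, 0, 0, -1]]

```text
t: 8.9
eef_pos: [444.1, 147.9, 24.1]
tcp_rot: [-3.141, 0.0, 0.777]
ft_force: [0.9, 0.7, 0.8]
opening: 0.228
grip_force: 30.0
```

Emit:
step_arm:
  plan:
    - [[0, 0, -20, 0, -1], [0, 0, -60, 0, -1], [0, 0, -100, 0, -1], [-15, 24, -126, 6, -1], [-35, 56, -126, 12, -1], [-55, 88, -126, 18, -1], [-75, 120, -126, 24, -1], [-95, 152, -126, 30, -1]]

```text
t: 9.57
eef_pos: [482.8, -28.7, 150.1]
tcp_rot: [-3.142, 0.0, 0.249]
ft_force: [1.0, 0.5, -4.0]
opening: 0.229
grip_force: 30.0
```

Run:
```python
from h import *
s=env.state();p=s["eef_pos"];print(s["t"],s["ft_force"],s["grip_force"],p,tool(np.array([503.4,-124.6,150])-p),np.degrees(s["tcp_rot"])+[0,0,15.45])
```

```text
9.5667 [ 0.9586365   0.46863541 -3.99449413] 29.996725916862488 [482.83102586 -28.6880901  150.09920966] [-3.70509997e+00  9.80227049e+01  9.24804804e-02] [-1.79995252e+02  2.15623859e-02  2.97188158e+01]
```

Emit:
step_arm:
  plan:
    - [[-1, 30, 0, 6, -1], [-2, 60, 0, 12, -1], [-3, 90, 0, 18, -1], [-4, 98, 0, 24, -1], [-4, 98, 0, 30, -1], [-4, 98, 0, 30, -1], [-4, 98, 0, 30, -1], [-4, 98, 0, 30, -1]]

```text
t: 10.23
eef_pos: [503.6, -122.5, 149.9]
tcp_rot: [-3.142, 0.001, -0.266]
ft_force: [-0.7, 0.2, -3.8]
opening: 0.232
grip_force: 30.0
```

```bash
python3 snap.py w6
python3 - <<'E'
from h import *
import pickle
s=env.state();p=s["eef_pos"];print(s["ft_force"],p,tool(np.array([503.4,-124.6,150])-p),np.degrees(s["tcp_rot"])+[0,0,15.45])
c=pickle.load(open("w6.pkl","rb"))
R=Ro.from_euler('xyz',s["tcp_rot"])
for n,l in [("B",[36,0,6]),("lug",[68,13,6]),("lug",[68,-13,6]),("c",[50,32,6]),("c",[50,-32,6]),("S",[-36,0,6])]:
    print(n,proj(c,R.apply(l)+p)[0].round(1))
I=cv2.imread("pics/w6.png");cv2.imwrite("pics/w6c.png",cv2.resize(I[60:360,210:430],None,fx=2,fy=2,interpolation=3))
E
```

```text
10.2333 [ 503.59911756 -122.47948714  149.93907399] [-3.14158802e+00  6.99235711e-04 -2.65859080e-01] [ 0.005 -0.002 -0.002 -0.001 -0.001  0.01 ]
[ 0.18791677  0.33666244 -4.41003226] [ 503.71431046 -122.42522761  150.04862734] [0.2690446  2.18083638 0.04856288] [1.79998935e+02 2.23629167e-02 1.93816388e-01]
B [321.6 230.9]
lug [353.4 155.7]
lug [290.  155.6]
c [397.3 199. ]
c [245.9 198.9]
S [321.5 374.6]
```

View pics/w6c.png

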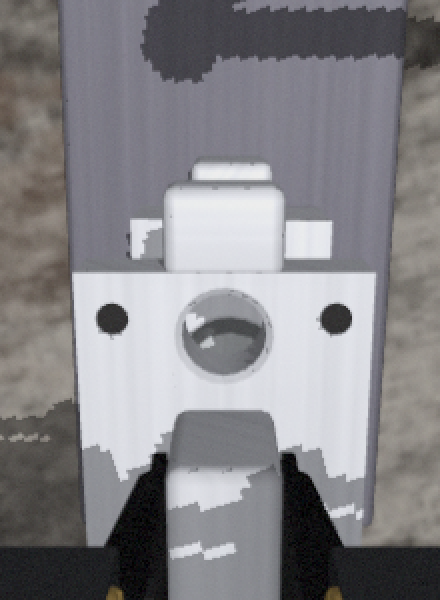

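The view shows the held cover square in the fingers, with the wide hole at crop (224,336) and the thick dowel visible through it. The pump lug is peeking out ahead at (233,163). I lower to just above the dowels and correct sideways.

Emit:
step_arm:
  plan:
    - [[0, 2.5, 0, 0.2, -1], [0, 2.5, 20, 0.2, -1], [0, 2.5, 40, 0.2, -1], [0, 2.5, 48, 0.2, -1], [0, 2.5, 48, 0.2, -1], [0, 2.5, 48, 0.2, -1], [0, 2.5, 48, 0.2, -1], [0, 2.5, 48, 0.2, -1]]

```text
t: 10.95
eef_pos: [503.7, -125.5, 103.1]
tcp_rot: [3.141, -0.002, -0.273]
ft_force: [0.0, 0.4, -4.5]
opening: 0.23
grip_force: 30.0
```

```bash
python3 snap.py w7
python3 - <<'E'
from h import *
import pickle
s=env.state();p=s["eef_pos"];print(s["ft_force"],p,tool(np.array([503.4,-124.6,100])-p),np.degrees(s["tcp_rot"])+[0,0,15.45])
c=pickle.load(open("w7.pkl","rb"))
a=-np.radians(15.45);R2=Ro.from_euler('z',a);o=np.array([503.4,-124.6,0])
for n,l in [("Lug",[68,13,50]),("Lug",[68,-13,50]),("Btop",[36,0,66]),("Bmid",[36,0,58]),("Bfoot",[36,0,50])]: print(n,proj(c,R2.apply(l)+o)[0].round(1))
R=Ro.from_euler('xyz',s["tcp_rot"])
for n,l in [("B",[36,0,6]),("Bunder",[36,0,24]),("c",[50,32,6]),("c",[50,-32,6])]: print("cov",n,proj(c,R.apply(l)+p)[0].round(1))
I=cv2.imread("pics/w7.png");cv2.imwrite("pics/w7c.png",cv2.resize(I[110:260,235:410],None,fx=4,fy=4,interpolation=3))
E
```

```text
10.95 [ 503.67349022 -125.48256866  103.11870306] [ 3.14134077e+00 -1.60253881e-03 -2.72979785e-01] [ 0.001 -0.002  0.004  0.    -0.005  0.001]
[-0.13433643  1.30007073 -4.5461967 ] [ 503.59261585 -125.4410374   103.02891273] [-0.41676036 -0.75864095  3.02812348] [ 1.79986750e+02 -8.48526566e-02 -1.94070582e-01]
Lug [294.7 148.2]
Lug [344.9 148.1]
Btop [320.  215.5]
Bmid [320. 212.]
Bfoot [320.1 208.7]
cov B [321.8 231.1]
cov Bunder [321.7 221. ]
cov c [397.4 199.3]
cov c [246.2 199.2]
```

View pics/w7c.png

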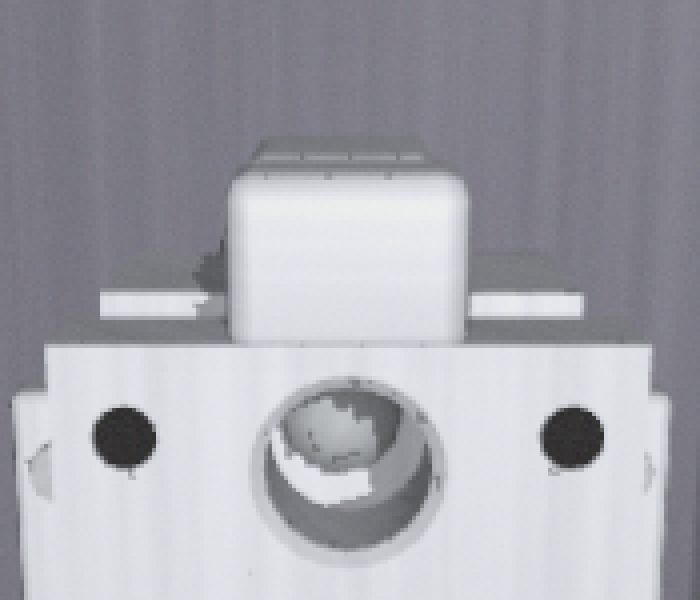

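The close view shows the pump lug edge centred at column 321 and the wide hole at (322,228), with the thick dowel's dome inside it slightly back. The cover is about 1.2–1.6 mm too far forward, so I shift it back and start onto the dowels.

Emit:
step_arm:
  plan:
    - [[-1.3, -0.4, 0, -0.1, -1], [-1.3, -0.4, 6, -0.1, -1], [-1.3, -0.4, 11, -0.1, -1], [-1.3, -0.4, 14, -0.1, -1], [-1.3, -0.4, 16, -0.1, -1], [-1.3, -0.4, 17, -0.1, -1], [-1.3, -0.4, 17, -0.1, -1]]

```text
t: 11.58
eef_pos: [502.0, -124.6, 84.8]
tcp_rot: [3.142, 0.001, -0.272]
ft_force: [-1.2, 0.4, -4.0]
opening: 0.228
grip_force: 30.0
```

Run:
```python
from h import *
for i in range(3):
    s=env.state();print(s["ft_force"],s["moment"],tool(s["ft_force"]),s["eef_pos"]);env.read_camera("side")
```

```text
[-1.16666963  0.4321969  -3.9806483 ] [0.02856108 0.09632657 0.0132244 ] [-1.23753966 -0.10353359  3.98136277] [ 501.95888787 -124.60102308   84.79682174]
[ 8.92487533e-04 -1.32783691e-01 -3.13086595e+00] [0.01010894 0.07420095 0.00821773] [0.03722646 0.12749342 3.13086466] [ 502.05242645 -124.6227132    85.0201747 ]
[-1.18622079  0.35534354 -3.92914922] [ 0.14190183 -0.00781848  0.02202078] [-1.23825839 -0.02437491  3.92908697] [ 502.12027059 -124.62873321   85.17345248]
```

Emit:
step_arm:
  plan:
    - [[0, 0, 2, 0, -1], [0, 0, 3, 0, -1], [0, 0, 4, 0, -1], [0, 0, 5, 0, -1], [0, 0, 5, 0, -1], [0, 0, 5, 0, -1]]

```text
t: 12.23
eef_pos: [502.1, -124.6, 80.4]
tcp_rot: [3.141, -0.0, -0.271]
ft_force: [-0.9, 0.5, 3.0]
opening: 0.231
grip_force: 30.0
```

Run:
```python
from h import *
for i in range(3):
    s=env.state();print(s["moment"],tool(s["ft_force"]),s["eef_pos"]);env.read_camera("side")
```

```text
[0.15316061 0.27971493 0.01971303] [-1.05347464 -0.26102264 -2.99229067] [ 502.13053729 -124.61508766   80.36828656]
[ 0.11651907  0.33442475 -0.01721557] [-2.59743771  0.51699897 -2.81575476] [ 502.0910013  -124.62064409   80.37488615]
[0.13281538 0.269277   0.0032314 ] [-1.60120189 -0.02441261 -2.33261119] [ 502.11854458 -124.62819615   80.36222944]
```

Emit:
step_arm:
  plan:
    - [[0, 0, 1, 0, -1], [0, 0, 2, 0, -1], [0, 0, 3, 0, -1], [0, 0, 4, 0, -1], [0, 0, 5, 0, -1], [0, 0, 5.5, 0, -1], [0, 0, 5.5, 0, -1], [0, 0, 5.5, 0, -1]]

```text
t: 13.05
eef_pos: [502.1, -124.6, 74.7]
tcp_rot: [3.142, -0.0, -0.272]
ft_force: [-1.4, 0.3, 5.5]
opening: 0.23
grip_force: 30.0
```

Run:
```python
from h import *
for i in range(3):
    s=env.state();print(s["moment"],tool(s["ft_force"]),s["eef_pos"]);env.read_camera("side")
```

```text
[ 0.21143778  0.37515724 -0.02921296] [-1.48483603  0.05624167 -5.50732957] [ 502.13921746 -124.63831101   74.73018919]
[ 0.17744343  0.39078264 -0.03550511] [-2.17564933 -0.29695289 -5.69616581] [ 502.13927814 -124.64334974   74.73656806]
[ 0.20038294  0.35555804 -0.06354702] [-2.09880622 -0.02355392 -5.63725453] [ 502.14069649 -124.6271215    74.7431453 ]
```

Emit:
step_arm:
  plan:
    - [[0, 0, 0.5, 0, -1], [0, 0, 1, 0, -1], [0, 0, 1.2, 0, -1], [0, 0, 1.2, 0, -1], [0, 0, 1.2, 0, -1]]

```text
t: 13.62
eef_pos: [502.1, -124.7, 74.1]
tcp_rot: [3.141, -0.001, -0.272]
ft_force: [-4.4, 1.6, 13.2]
opening: 0.228
grip_force: 30.0
```

Emit:
step_arm:
  plan:
    - [[0.3, 0, 0.3, 0, -1], [0.3, 0, 0.4, 0, -1], [0.3, 0, 0.4, 0, -1], [0.3, 0, 0.4, 0, -1]]

```text
t: 13.95
eef_pos: [502.2, -124.6, 74.1]
tcp_rot: [3.141, -0.0, -0.271]
ft_force: [-6.2, 1.2, 20.1]
opening: 0.232
grip_force: 30.0
```

```bash
python3 snap.py w8
python3 - <<'E'
from h import *
s=env.state();print(s["moment"],tool(s["ft_force"]),s["eef_pos"],s["tcp_rot"],s["grip_force"])
M=np.zeros((300,800,3),np.uint8)
I=cv2.imread("pics/w8.png");M[:,:400]=cv2.resize(I[130:280,220:420],(400,300),interpolation=3)
J=env.read_camera("side");q=proj(env.get_calibration("side"),[503,-125,60])[0].astype(int);print(q)
M[:,400:]=cv2.resize(J[q[1]-50:q[1]+40,q[0]-60:q[0]+60],(400,300),interpolation=3)
cv2.imwrite("pics/m3.png",M)
E
```

```text
13.95 [ 502.15240267 -124.63765388   74.06412154] [ 3.14141036e+00 -2.78999003e-04 -2.71465382e-01] [ 0.     0.001 -0.001 -0.001 -0.     0.001]
[0.44882493 1.22319262 0.00500132] [ -7.35625907  -0.1830407  -19.98603659] [ 502.15890133 -124.6666126    74.07133059] [ 3.14141126e+00 -3.10663803e-04 -2.71531671e-01] 30.002950429916382
[330 243]
```

View pics/m3.png

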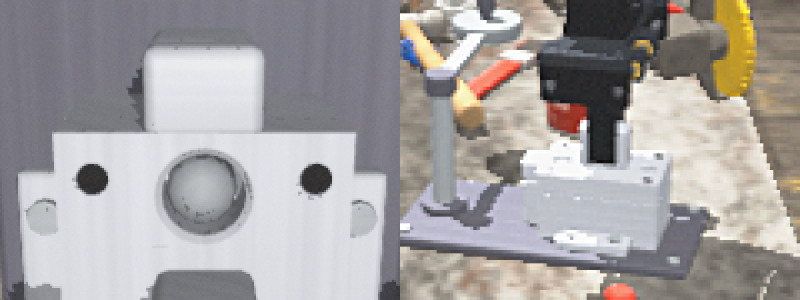

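The views show the cover flush on the body, lug over lug, with the thick dowel centred in the wide hole at crop (203,190) and no gap from the side. The fingers still grip the rib.

```bash
python3 -c "
from cell import env
print(env.job_done())"
```

```text
the job is handed in; nothing more can be done
None
```

I handed the job in at about 14 s, but no verdict came back: the lamp arm is swung clear to about 1.5 rad, and the cover sits lug over lug on both dowels, held flush in the gripper with about 20 N of push and 30 N of grip; I steered clear of the bearing and tins.

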